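Shut the vial cooler and set its dial

ROBOT

A 7-joint arm with a two-finger parallel gripper is mounted at the origin on the work surface. World frame = base frame: x ahead of the robot, y to its left, z up, the work surface at z = 0. Lengths are in m, angles in rad, forces in N, time in s.
With the tool pointing down it reaches from about 0.35 to 0.9 m from the base axis. Payload 8.1 kg.
Tool frame: the origin (TCP) lies at the very end of the fingers, on their centre line; the grasp point (between the pads) lies 19 mm behind it; z points along the fingers, y is the line along which they close (so a half turn about z gives the same grasp; the last joint's range is limited). The gripper opens to 92 mm and grips with 3 to 60 N. Pads are 19 mm wide; open, the fingers measure 130 mm over their backs; the gripper's body (75 mm by 190 mm) begins 47 mm behind the grasp point.
Start: joints at [-0.103, 0.434, 0.025, 1.573, -0.012, 1.134, -0.075], TCP at [0.625, -0, 0.227] pointing down, gripper open.
Joint ranges: [-2.62, 2.62], [-0.44, 2.09], [-1.27, 1.32], [0.08, 2.57], [-1.32, 4.46], [0.12, 2], [-2.74, 2.74]. Speed limits (rad/s): [2.22, 2.22, 3.01, 3.01, 3.14, 3.14, 3.14].

INTERFACE

Orientations are given as a rotation vector (axis times angle).
In Python, from cell import observe, get_image, sign_off, find_in, trace, place_of gives the robot as it stands. The module is installed in compiled form; this text tells all that it offers.
- The arm moves only by the shell command python3 -m handwheel 'ROWS' [OPENING] [FORCE]. ROWS is JSON, a list of rows, each a list of 6 numbers: the shift along the tool's x, y, z each as a share of 0.02 m, from -1 to 1, then the turn, a rotation vector about the tool's x, y, z each as a share of 4 degrees, from -1 to 1. A call has 1 to 8 rows; each row shifts and turns the commanded pose from where the row before left it, along the tool's axes as they then stand; what a row does not reach is not made up. A row lasts 1/12 s, in which the tool goes at most 41.7 mm and 7.16 degrees, less where a joint would pass 70% of its speed; a pose out of reach is approached as far as the arm can. A call with a number of a shift or a turn outside -1 to 1 is refused whole. A call with a gripper value outside its range is refused whole. OPENING is the opening, from 0 (shut) to 1 (fully open), set as the call begins (- or left out, the last holds). The fingers move at their own pace and stop on an object; FORCE is the grip in N (left out, the last holds). Time passes only in rows, so rows that do not move let the fingers close. It gives the time, the measured TCP pose, the force, the opening and the grip force at its end, in the units of the state.
- observe(): the state, without advancing time (a new reading comes with each control period).
- get_image(name): name is "scene" or "side" or "wrist"; returns a dict with "image" (480x640x3 uint8, red, green, blue), "fx", "fy", "cx", "cy" (pixels), "position" and "orientation" of the camera in the world. Camera axes: x right, y down, z forward; pixel columns grow to the right and rows downward; lengths in m; the calibration is good to about 2 mm. A picture is of the moment at which its call begins. There is no depth.
- sign_off(): hands the job in; it is judged then, once.
Trained networks look in the newest picture that a camera, given by its name, has taken for a name from the list of things; names that differ only in an ending like _2 or _b are one class to them, and where a whole thing is asked for, a point or a joint stands for the part that bears it (a point fixed in the world has none). Each returns a list of dicts, best first, with "score" (0 to 1); they miss things now and then, are a little off and sometimes report something else, mostly with a low value. They report only what shows in the picture. A call takes as long as a camera call.
- find_in(label, camera): "rect" ([centre column, centre row, width, height] as shares, 0 to 1, of the picture: columns of its width, rows of its height, round what is visible of it).
- trace(label, camera): "region" (480x640 bool, what is visible of it) and "rect" ([centre column, centre row, width, height] as shares, 0 to 1, of the picture: columns of its width, rows of its height, round what is visible of it).
- place_of(label, camera): "point" ([column, row] as shares, 0 to 1, of the picture: columns of its width, rows of its height: a listed point, or the origin of a listed thing).
The state is a dict: "clock": time; "joints": joint angles; "dq": joint speeds; "joint_efforts": joint torques, N m; "position": TCP position; "ee_rot": TCP orientation; "force": force on the tool from outside, world axes, zero at the start; "ft_torque": the same for the moment, N m; "width": opening from 0.0 (shut) to 1.0 (fully open); "gripper_force": force on a finger pad.
Only numpy, scipy, OpenCV 4.12 (cv2) and the standard library are available. Lean on these libraries where they do the work, as an engineer would, in place of code of your own. Each camera call takes 0.05 s, during which the arm holds its last target. There are 200 camera calls.

TASK

Put the vial cooler into service: push its open drawer fully home until it clicks into its catch, and turn the round dial on its top to setting 3, the middle of the five marks. Leave the vials, bottles, rack and tip box around it standing where they are.

Things in the scene. Friction and masses are not known exactly. Their poses are not given: they have to be found in the camera images.
- cooler: vial cooler: white low box 240 mm deep (its x), 320 wide (its y), 120 high, fixed; origin at the centre of its underside, front (drawer side) to its -x. Dial on top near the front right corner, axis at (-50, -100) mm in its frame, on a black disc 96 mm across with five white radial marks, growing longer from 1 to 5: seen from the front, 1 on the left, 3 straight back (+x), 5 on the right.
- tray_drawer (a joint): how far the drawer is out, m: 0 is home, grey front panel flush with the cooler's front; up to 0.12 out to the cooler's -x. Slides with 1 to 2 N. A sprung catch resists over the last 12 mm (about 5 N more); past its peak, 5.5 mm before home, it draws the drawer in to a firm stop at 0. Let go before the peak, the drawer stays out.
- drawer_pull (a point): centre of the front (-x) face of the drawer's pull, moving with the drawer: a solid aluminium block 80 mm wide, 14 high (mid-height 85 mm above the bench), 22 out from the middle of the drawer's front panel (240 wide, 23 to 102 mm above the bench). With the drawer home it is at (-142, 0, 85) mm in the cooler's frame.
- dial (a joint): angle of the dial, rad, growing clockwise seen from above. Marks: 1 at 0.0, 2 at 0.6, 3 at 1.2, 4 at 1.8, 5 at 2.4; end stops just beyond 1 and 5. It clicks lightly into each mark (under 0.15 N m) and is drawn to it when let go nearby.
- dial_top (a point): centre of the top of the dial, on its axis: grey ribbed upright cylinder 46 mm in diameter, 42 high, its top 166 mm above the bench (46 above the cooler's top); a white line on top from axis to rim is the pointer. Grip it from above with any yaw; nothing else stands within 60 mm of its axis.
- vial_front: bystander: capped glass vial, 27 mm in diameter, 59 mm high, upright on the bench left of the drawer; origin at the centre of its underside
- vial_side: bystander: a like vial on the bench right of the drawer; origin at the centre of its underside
- vial_top: bystander: a like vial on the cooler's top, left front; origin at the centre of its underside
- tip_box: bystander: pipette-tip box 85 x 120 x 85 mm on the cooler's top, back left; origin at the centre of its underside
- reagent_bottle: bystander: amber bottle with blue cap, 72 mm in diameter, 150 mm high, left of the cooler; origin at the centre of its underside
- oil_bottle: bystander: tall amber bottle with white cap, 80 mm in diameter, 230 mm high, left of the cooler, nearer the robot; origin at the centre of its underside
- tube_rack: bystander: blue tube rack 120 x 160 x 64 mm right of the cooler; origin at the centre of its underside
- white_jar: bystander: white plastic jar, 90 mm in diameter, 130 mm high, to the right of the cooler, nearer the robot; origin at the centre of its underside

How it is judged:
At the end, for the whole second after the job is handed in: The drawer rests home in its catch (less than 4 mm out), the dial rests at mark 3 (within 0.18 rad of 1.2 rad), and the bystanders still stand where they were (moved less than 30 mm, tilted less than 0.35 rad) (value of joint tray_drawer below 0.004 m and value of joint dial between 1.02 and 1.38 rad and velocity of joint dial between -0.1 and 0.1 rad/s and velocity of joint tray_drawer between -0.01 and 0.01 m/s); the robot touches nothing.
It fails at once if a vial, bottle, jar, rack or tip box is shifted by more than 30 mm or tipped over (distance of any of vial_front, vial_side, vial_top, tip_box, reagent_bottle, oil_bottle, tube_rack, white_jar from where it was at the start of the episode above 0.03 m or angle between any of vial_front, vial_side, vial_top, tip_box, reagent_bottle, oil_bottle, tube_rack, white_jar's own z axis and vertical above 0.35 rad).
It also fails if it takes over 51 s, if anything falls off the work surface, if the arm or the gripper's body presses on something with over 40 N, if the wrist force passes 120 N, or if a joint passes its speed limit or range.

## Working session

There is one attempt and no reset: what is moved stays moved. The work goes in short steps, Python scripts to look and compute and a shell command to move; the robot and the scene stay as the last step left them, time stands still between calls to the robot, and variables do not carry over. Pictures are saved under pics/ and viewed, at most 10 in all, crops included, and the job is handed in when it is done.

```bash
mkdir -p pics
cat > h.py <<'E'
import numpy as np, cv2
from scipy.spatial.transform import Rotation as R
from cell import *
def cam(n):
    c=get_image(n); return c
def rot(o):
    o=np.array(o,float)
    return o if o.shape==(3,3) else (R.from_rotvec(o).as_matrix() if o.size==3 else R.from_quat(o).as_matrix())
def ray(c,u,v):
    d=rot(c["orientation"])@np.array([(u-c["cx"])/c["fx"],(v-c["cy"])/c["fy"],1]); return np.array(c["position"]),d
def onz(c,u,v,z):
    p,d=ray(c,u,v); return p+d*(z-p[2])/d[2]
def save(c,f): cv2.imwrite(f,c["image"][:,:,::-1])
E
python3 - <<'E'
from h import *
print(observe())
Z={"drawer_pull":.085,"dial_top":.166,"cooler":0,"vial_front":0,"vial_side":0,"vial_top":.12,"tip_box":.12,"oil_bottle":0,"white_jar":0,"tube_rack":0,"reagent_bottle":0}
for n in("scene","side"):
    c=get_image(n); save(c,f"pics/{n}0.png"); print(n,c["position"],c["orientation"],c["fx"])
    for k,z in Z.items():
        for r in place_of(k,n)[:2]:
            u,v=r["point"][0]*640,r["point"][1]*480
            print(k,round(r["score"],2),round(u),round(v),onz(c,u,v,z).round(3))
E
```

```text
{'clock': 0.0, 'joints': array([-0.10259379,  0.43518711,  0.02496361,  1.57410685, -0.01157189,
        1.1339933 , -0.07510934]), 'dq': array([ 6.07358475e-04, -1.19312791e-05, -9.07621096e-04,  2.99491666e-04,
        2.21441710e-03,  1.79445180e-04, -1.27726130e-03]), 'joint_efforts': array([ 3.89017032e-04, -6.67853522e+01,  9.84863900e-01, -3.14464223e+01,
       -6.05165795e-02,  4.27553023e-02,  1.12382318e-04]), 'position': array([ 6.24485557e-01, -6.55115557e-05,  2.25963384e-01]), 'ee_rot': array([-2.22082322e+00, -2.22067876e+00,  1.89136620e-03]), 'force': array([-0.08799503, -0.03303   , -0.11607829]), 'ft_torque': array([0.00627846, 0.04204477, 0.01758176]), 'gripper_force': 0.0, 'width': 0.9991417701829817}
scene [ 0.69807857 -0.79464371  0.85767259] [-2.32069783 -0.13535313  0.06220713] 450.04904419936076
drawer_pull 0.66 296 230 [0.52  0.059 0.085]
dial_top 0.89 335 249 [ 0.636 -0.083  0.166]
cooler 0.84 370 282 [ 0.719 -0.02   0.   ]
vial_side 0.46 263 306 [ 0.466 -0.129  0.   ]
vial_side 0.37 297 233 [0.506 0.14  0.   ]
vial_top 0.68 365 218 [0.694 0.086 0.12 ]
ti
[... 372 characters left out ...]
5 -1.28134198] 622.0137267266705
drawer_pull 0.7 359 288 [0.526 0.05  0.085]
dial_top 0.95 305 211 [ 0.638 -0.092  0.166]
cooler 0.65 268 293 [ 0.717 -0.014 -0.   ]
cooler 0.22 328 220 [ 0.589 -0.267  0.   ]
vial_front 0.73 318 379 [0.605 0.212 0.   ]
vial_front 0.68 392 201 [ 0.424 -0.342  0.   ]
vial_side 0.8 381 260 [ 0.465 -0.121  0.   ]
vial_side 0.6 228 261 [ 0.818 -0.115  0.   ]
vial_top 0.6 273 284 [0.695 0.077 0.12 ]
tip_box 0.92 229 261 [0.788 0.012 0.12 ]
oil_bottle 0.57 301 426 [0.635 0.312 0.   ]
white_jar 0.85 389 200 [ 0.431 -0.347  0.   ]
tube_rack 0.59 327 220 [ 0.59  -0.264  0.   ]
tube_rack 0.27 359 289 [ 0.519 -0.029  0.   ]
reagent_bottle 0.78 241 394 [0.749 0.247 0.   ]
```

View pics/scene0.png

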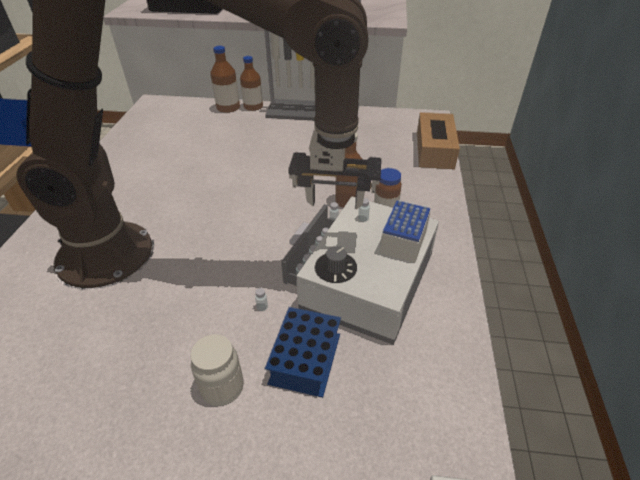

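View pics/side0.png

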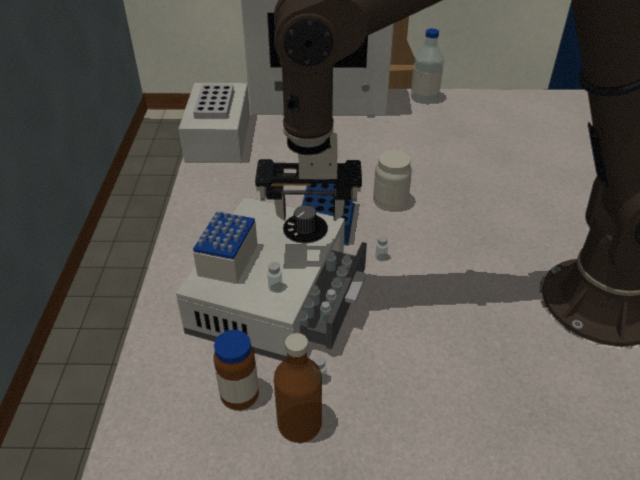

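The scene view shows the cooler yawed about -20°. The dial is at about (335,253) and the open drawer at about (305,245), with a vial on each side. The side view agrees: dial at (305,212), pull at (355,290). Next I'll use the wrist camera for a close look.

Run:
```python
from h import *
c=get_image("wrist"); save(c,"pics/w0.png"); print(c["position"],rot(c["orientation"]).round(2).tolist())
for k,z in {"drawer_pull":.085,"dial_top":.166,"vial_top":.12,"tip_box":.12,"vial_side":0,"vial_front":0}.items():
    for r in place_of(k,"wrist")[:1]:
        u,v=r["point"][0]*640,r["point"][1]*480
        print(k,round(r["score"],2),round(u),round(v),onz(c,u,v,z).round(4))
```

```text
[0.62643006 0.07474407 0.38507732] [[1.0, -0.0, -0.0], [-0.0, -0.96, -0.28], [-0.0, 0.28, -0.96]]
drawer_pull 0.81 192 156 [0.5249 0.0542 0.085 ]
dial_top 0.74 342 385 [ 0.64   -0.0936  0.166 ]
vial_top 0.87 420 114 [0.6925 0.0842 0.12  ]
tip_box 0.84 552 222 [0.7932 0.0096 0.12  ]
```

View pics/w0.png

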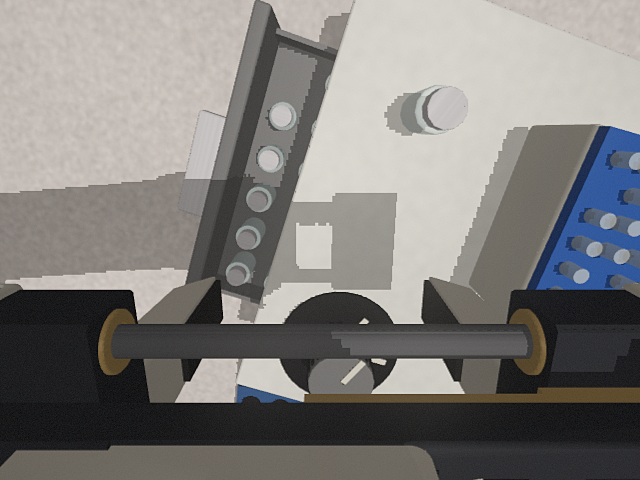

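Wrist view: the cooler's front edge runs from (355,0) to (240,370). The dial is at (341,385) with its pointer going up and right to (366,363). The pull face is at about (190,155) and vial_top at (440,108).

Run:
```python
from h import *
c=get_image("wrist")
a=onz(c,355,0,.12);b=onz(c,240,370,.12);d=a-b
yaw=np.arctan2(-d[0],d[1]);print("yaw",np.degrees(yaw),a,b)
p=onz(c,366,363,.166)-onz(c,343,384,.166);pa=np.arctan2(p[1],p[0]);print("pointer",np.degrees(pa),"dial",1.2+yaw-pa)
X=np.array([np.cos(yaw),np.sin(yaw)]);Y=np.array([-X[1],X[0]])
dial=np.array([.639,-.0915]);o=dial+.05*X+.1*Y;print("origin",o)
q=np.array([.5245,.0545])-o;print("pull local",q@X,q@Y,"front edge local x",(a[:2]-o)@X)
for n,w in dict(vs=(.466,-.125),vf=(.605,.212),vt=(.693,.083),tip=(.79,.011)).items(): w=np.array(w)-o;print(n,w@X,w@Y)
print(observe()["position"], "shift to dial",(dial-observe()["position"][:2])*1000)
```

```text
yaw -18.19135389494708 [0.64703385 0.15106362 0.12      ] [ 0.55969495 -0.11471432  0.12      ]
pointer 47.45093781761432 dial 0.054325881061216386
origin [ 0.71772011 -0.01210766]
pull local -0.20435716325996767 0.0029568654842196673 front edge local x -0.11809400248281952
vs -0.20389489962200602 -0.1858347824039457
vf -0.1770507907431509 0.1777163059158394
vt -0.05317639210977522 0.08263668999728652
tip 0.06145326008502452 0.04451789099076926
[ 6.25016248e-01 -2.42793755e-05  2.26726091e-01] shift to dial [ 13.98375152 -91.47572062]
```

```bash
python3 -m handwheel '[[-0.9,0.12,0,0,0,0],[-0.9,0.12,0,0,0,0],[-0.9,0.12,0,0,0,0],[-0.9,0.12,0,0,0,0],[-0.9,0.2,0,0,0,0],[0,0,0,0,0,0],[0,0,0,0,0,0]]' 1 15
```

```text
clock: 2.18
position: [0.6385, -0.0913, 0.2266]
ee_rot: [2.224, 2.219, -0.0]
force: [-0.5, -0.1, 1.4]
width: 0.999
gripper_force: 0.0
```

The geometry agrees: yaw is -18.2°, the drawer is 62 mm out, and the dial is at mark 1. Next I'll descend and grip the dial.

```bash
python3 -m handwheel '[[0,0,0.9,0,0,0],[0,0,0.9,0,0,0],[0,0,0.9,0,0,0],[0,0,0.9,0,0,0],[0,0,0.7,0,0,0],[0,0,0,0,0,0],[0,0,0,0,0,0]]' 1 15; python3 -m handwheel '[[0,0,0,0,0,0],[0,0,0,0,0,0],[0,0,0,0,0,0],[0,0,0,0,0,0],[0,0,0,0,0,0],[0,0,0,0,0,0],[0,0,0,0,0,0],[0,0,0,0,0,0]]' 0.3 15
```

```text
clock: 2.77
position: [0.6382, -0.0887, 0.1404]
ee_rot: [-2.219, -2.222, 0.001]
force: [-0.5, 0.5, 0.3]
width: 1.003
gripper_force: 0.0
clock: 3.43
position: [0.6381, -0.0901, 0.1409]
ee_rot: [-2.221, -2.221, 0.001]
force: [-1.6, -0.4, 1.4]
width: 0.496
gripper_force: 15.0
```

```bash
python3 -m handwheel '[[0,0,0,0,0,1],[0,0,0,0,0,1],[0,0,0,0,0,1],[0,0,0,0,0,1],[0,0,0,0,0,1],[0,0,0,0,0,1],[0,0,0,0,0,1],[0,0,0,0,0,1]]'; python3 -m handwheel '[[0,0,0,0,0,1],[0,0,0,0,0,1],[0,0,0,0,0,1],[0,0,0,0,0,1],[0,0,0,0,0,1],[0,0,0,0,0,1],[0,0,0,0,0,1],[0,0,0,0,0,1]]';  python3 -m handwheel '[[0,0,0,0,0,0.9],[0,0,0,0,0,0],[0,0,0,0,0,0],[0,0,0,0,0,0]]'; python3 -c "
from h import *
s=observe();print(s['joints'],s['ft_torque'],rot(s['ee_rot']).round(3).tolist())
c=get_image('wrist');save(c,'pics/w1.png')"
```

```text
clock: 4.1
position: [0.6392, -0.0904, 0.1409]
ee_rot: [2.75, 1.517, 0.001]
force: [1.8, 0.1, -1.9]
width: 0.499
gripper_force: 15.0
clock: 4.77
position: [0.64, -0.0913, 0.1409]
ee_rot: [3.06, 0.7, 0.004]
force: [5.6, -3.3, -4.7]
width: 0.499
gripper_force: 15.0
clock: 5.1
position: [0.64, -0.0915, 0.1409]
ee_rot: [3.079, 0.608, 0.004]
force: [4.5, -4.3, -3.8]
width: 0.497
gripper_force: 15.0
[-0.16886427  0.5561652   0.34537817  1.64074943 -0.2149658   0.97920645
 -0.93246901] [-0.92175626 -1.11152222 -0.10020906] [[0.925, 0.38, 0.003], [0.38, -0.925, -0.002], [0.002, 0.003, -1.0]]
```

View pics/w1.png

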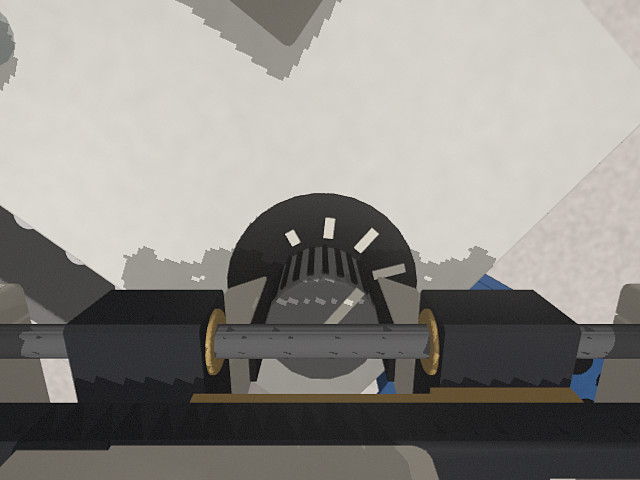

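The pointer (tip at about (362,290)) lines up with the mark at (367,240). That mark sits 44° clockwise from the top of the image, where mark 3 should be (about 40° expected), so the dial is at 3. Now I'll release, rise and turn the tool square to the cooler.

```bash
python3 -m handwheel '[[0,0,0,0,0,0],[0,0,0,0,0,0],[0,0,0,0,0,0],[0,0,0,0,0,0],[0,0,0,0,0,0],[0,0,0,0,0,0]]' 1; python3 -m handwheel '[[0,0,-0.5,0,0,0],[0,0,-1,0,0,0],[0,0,-1,0,0,0],[0,0,-1,0,0,0],[0,0,-1,0,0,0],[0,0,0,0,0,1],[0,0,0,0,0,1],[0,0,0,0,0,1]]'; python3 -m handwheel '[[0,0,0,0,0,1],[0,0,0,0,0,1],[0,0,0,0,0,1],[0,0,0,0,0,1],[0,0,0,0,0,1],[0,0,0,0,0,1],[0,0,0,0,0,1],[0,0,0,0,0,0.1]]' 0; python3 -m handwheel '[[-1,-0.5,0,0,0,0],[-1,-0.5,0,0,0,0],[-1,-0.5,0,0,0,0],[-1,-0.5,0,0,0,0],[-1,-0.5,0,0,0,0],[-1,-0.5,0,0,0,0],[-1,-0.5,0,0,0,0],[-1,-0.5,0,0,0,0]]';python3 -m handwheel '[[-1,-0.5,0,0,0,0],[-1,-0.5,0,0,0,0],[-0.2,-0.15,0,0,0,0],[0,0,0,0,0,0],[0,0,0,0,0,0]]'
cat > loc.py <<'E'
from h import *
def loc():
    s=observe();yaw=np.radians(-18.2);X=np.array([np.cos(yaw),np.sin(yaw)]);Y=np.array([-X[1],X[0]])
    q=s["position"][:2]-np.array([.7177,-.0121]);r=rot(s["ee_rot"])
    print("local",(q@X).round(4),(q@Y).round(4),s["position"][2].round(4),"toolx deg",np.degrees(np.arctan2(r[1,0],r[0,0])).round(1),"F",s["force"].round(1),s["width"],s["clock"])
E
python3 - <<'E'
from loc import *
loc()
for n in("scene","side","wrist"):
    c=get_image(n)
    if n!="side":save(c,f"pics/{n}2.png")
    for k,z in {"drawer_pull":.085,"dial_top":.166}.items():
        for r in place_of(k,n)[:1]: u,v=r["point"][0]*640,r["point"][1]*480; print(n,k,round(r["score"],2),round(u),round(v),onz(c,u,v,z).round(4))
E
```

```text
clock: 5.65
position: [0.6385, -0.0899, 0.1407]
ee_rot: [-3.082, -0.61, 0.0]
force: [-0.5, -0.6, 0.2]
width: 0.885
gripper_force: 0.0
clock: 6.32
position: [0.6389, -0.0901, 0.2322]
ee_rot: [-3.129, -0.279, -0.003]
force: [-0.6, -0.1, -1.2]
width: 1.0
gripper_force: 0.0
clock: 6.98
position: [0.6387, -0.0899, 0.2315]
ee_rot: [-3.102, 0.496, -0.001]
force: [0.7, -1.0, -0.7]
width: 0.469
gripper_force: 0.0
clock: 7.65
position: [0.5104, 0.0362, 0.2313]
ee_rot: [-3.103, 0.488, -0.001]
force: [0.7, 0.3, 1.0]
width: 0.006
gripper_force: 0.0
clock: 8.07
position: [0.4771, 0.0708, 0.2313]
ee_rot: [-3.103, 0.489, -0.002]
force: [-0.6, -0.1, -0.1]
width: 0.005
gripper_force: 0.0
local -0.2545 0.0035 0.2313 toolx deg -17.9 F [-0.6 -0.1 -0.1] 0.005423962736408111 8.0667
scene drawer_pull 0.78 296 234 [0.5231 0.0437 0.085 ]
scene dial_top 0.85 338 251 [ 0.6422 -0.088   0.166 ]
side drawer_pull 0.8 363 289 [0.517  0.0549 0.085 ]
side dial_top 0.8 306 211 [ 0.6347 -0.0919  0.166 ]
wrist drawer_pull 0.77 329 160 [0.5245 0.0486 0.085 ]
```

View pics/wrist2.png

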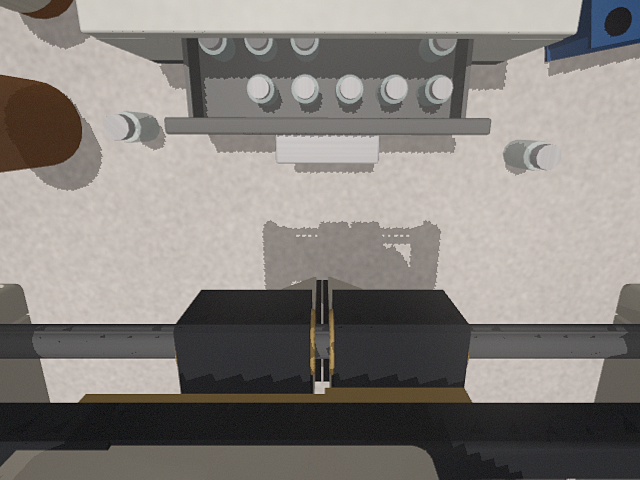

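The wrist view is square to the drawer. The pull is centred at (328,150), so the tool needs about 5 mm to the right. vial_front (125,128) and vial_side (530,155) lie well off to the sides. Now I'll descend in front of the pull.

```bash
python3 -m handwheel '[[0,0.25,1,0,0,0],[0,0,1,0,0,0],[0,0,1,0,0,0],[0,0,1,0,0,0],[0,0,1,0,0,0],[0,0,1,0,0,0],[0,0,1,0,0,0],[0,0,1,0,0,0]]' 0 40; python3 -m handwheel '[[0.6,0,0.05,0,0,0],[0.6,0,0,0,0,0],[0.6,0,0,0,0,0],[0,0,0,0,0,0]]'; python3 -c "
from loc import *
loc()"; python3 -m handwheel '[[0.5,0,0,0,0,0],[0.5,0,0,0,0,0],[0.5,0,0,0,0,0],[0.5,0,0,0,0,0],[0.5,0,0,0,0,0]]'; python3 -c "
from loc import *
loc()"
```

```text
clock: 9.18
position: [0.475, 0.0662, 0.0698]
ee_rot: [3.103, -0.492, 0.0]
force: [0.4, 0.1, -0.3]
width: 0.008
gripper_force: 0.0
clock: 9.52
position: [0.5125, 0.054, 0.0708]
ee_rot: [3.102, -0.493, 0.005]
force: [0.7, -0.9, 0.2]
width: 0.002
gripper_force: 0.0
local -0.2155 -0.0013 0.0708 toolx deg -18.1 F [ 0.7 -0.9  0.2] 0.0015823342220751511 9.5167
clock: 9.93
position: [0.5577, 0.0393, 0.0699]
ee_rot: [-3.103, 0.492, -0.0]
force: [-2.6, -0.2, 1.1]
width: 0.005
gripper_force: 0.9
local -0.168 -0.0012 0.0699 toolx deg -18.0 F [-2.6 -0.2  1.1] 0.005160686620673013 9.9333
```

```bash
python3 -m handwheel '[[0.2,0,0,0,0,0],[0.2,0,0,0,0,0],[0,0,0,0,0,0]]'; python3 -m handwheel '[[0.15,0,0,0,0,0],[0.15,0,0,0,0,0],[0,0,0,0,0,0]]';python3 -m handwheel '[[0.1,0,0,0,0,0],[0.1,0,0,0,0,0],[0,0,0,0,0,0]]'; python3 -c "
from loc import *
loc()"
```

```text
clock: 10.18
position: [0.5652, 0.0369, 0.0697]
ee_rot: [3.103, -0.492, 0.001]
force: [-0.2, 0.2, -0.1]
width: 0.003
gripper_force: 0.0
clock: 10.43
position: [0.5708, 0.0352, 0.0699]
ee_rot: [-3.103, 0.491, -0.002]
force: [-0.8, 0.1, 1.4]
width: 0.007
gripper_force: 0.0
clock: 10.68
position: [0.5715, 0.0349, 0.0693]
ee_rot: [-3.103, 0.491, 0.008]
force: [-8.4, 3.0, 6.9]
width: 0.002
gripper_force: 4.2
local -0.1536 -0.001 0.0693 toolx deg -18.0 F [-8.4  3.   6.9] 0.0020818027471365265 10.6833
```

```bash
for i in 1; do python3 -m handwheel '[[0.15,0,0,0,0,0],[0,0,0,0,0,0]]'; python3 -m handwheel '[[0.15,0,0,0,0,0],[0,0,0,0,0,0]]'; done; python3 -c "
from loc import *
loc()"
```

```text
clock: 10.85
position: [0.5715, 0.035, 0.0689]
ee_rot: [-3.102, 0.49, 0.016]
force: [-17.8, 5.6, 13.4]
width: 0.006
gripper_force: 9.1
clock: 11.02
position: [0.5715, 0.035, 0.0685]
ee_rot: [-3.102, 0.488, 0.025]
force: [-26.3, 8.5, 21.0]
width: 0.005
gripper_force: 14.0
local -0.1536 -0.0009 0.0685 toolx deg -17.9 F [-26.3   8.5  21. ] 0.004539952674144021 11.0167
```

It's at a firm stop, so I'll back off, rise and look.

```bash
python3 -m handwheel '[[-0.5,0,0,0,0,0],[-0.8,0,0,0,0,0],[-1,0,0,0,0,0],[-1,0,0,0,0,0],[0,0,-1,0,0,0],[0,0,-1,0,0,0],[0,0,-1,0,0,0],[0,0,-1,0,0,0]]'; python3 -m handwheel '[[0,0,-1,0,0,0],[0,0,-1,0,0,0],[0,0,-1,0,0,0],[0,0,-1,0,0,0],[0,0,0,0,0,0],[0,0,0,0,0,0]]'
python3 - <<'E'
from loc import *
loc()
ims=[]
for n in("wrist","scene"):
    c=get_image(n); ims.append(c["image"])
    for k,z in {"drawer_pull":.085,"dial_top":.166}.items():
        for r in place_of(k,n)[:1]: u,v=r["point"][0]*640,r["point"][1]*480; print(n,k,round(r["score"],2),round(u),round(v),onz(c,u,v,z).round(4))
a=cv2.resize(ims[0],(400,300)); b=cv2.resize(ims[1][180:340,230:443],(400,300),interpolation=cv2.INTER_CUBIC)
cv2.imwrite("pics/fin.png",np.hstack([a,b])[:,:,::-1])
E
```

```text
clock: 11.68
position: [0.5167, 0.0526, 0.1508]
ee_rot: [-3.103, 0.491, -0.001]
force: [0.3, 0.1, 0.1]
width: 0.002
gripper_force: 0.0
clock: 12.18
position: [0.5175, 0.0528, 0.2307]
ee_rot: [-3.102, 0.491, -0.004]
force: [-0.2, 0.3, -0.3]
width: 0.004
gripper_force: 0.0
local -0.2105 -0.0009 0.2307 toolx deg -18.0 F [-0.2  0.3 -0.3] 0.004340287249939937 12.1833
wrist drawer_pull 0.64 324 137 [0.5835 0.0297 0.085 ]
wrist dial_top 0.49 45 167 [0.6195 0.1903 0.166 ]
scene drawer_pull 0.56 318 241 [0.5827 0.0268 0.085 ]
scene dial_top 0.88 334 250 [ 0.6338 -0.0854  0.166 ]
```

View pics/fin.png

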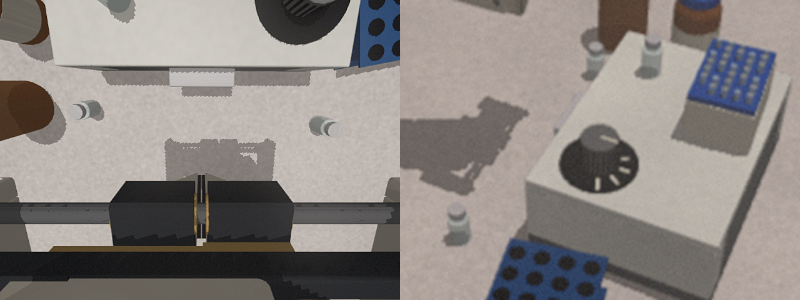

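The drawer is home: the pull measures -141 mm local against the -142 expected. I'll take a closer look at the dial before handing in.

Run:
```python
from h import *
o=[]
for n,(u,v) in {"scene":(336,260),"side":(305,220)}.items():
    c=get_image(n); o.append(cv2.resize(c["image"][v-30:v+30,u-40:u+40],(400,300),interpolation=cv2.INTER_CUBIC))
    yaw=np.radians(-18.2)
    P=[np.array([.639,-.0905,.166])+.023*k*np.array([np.cos(yaw),np.sin(yaw),0]) for k in(0,1)]
    M=rot(c["orientation"]).T
    for p in P:
        q=M@(p-c["position"]); print(n,((np.array([q[0]/q[2]*c["fx"]+c["cx"],q[1]/q[2]*c["fy"]+c["cy"]])-[u-40,v-30])*5).round())
cv2.imwrite("pics/dial.png",np.hstack(o)[:,:,::-1])
```

```text
scene [203. 109.]
scene [251. 124.]
side [195. 109.]
side [144.  98.]
```

View pics/dial.png

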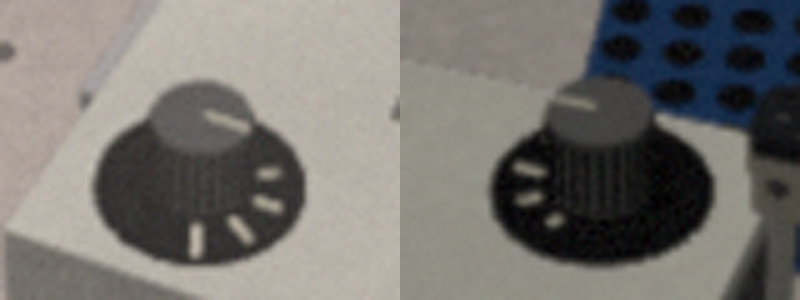

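Both crops match the predicted mark-3 direction. In the scene crop the pointer runs (205,113)→(250,129), and in the side crop it is parallel to the third mark.

```bash
python3 -c "
from cell import *
print(sign_off())"
```

```text
the job is handed in; nothing more can be done
None
```

I pushed the drawer home to its firm stop and turned the dial to mark 3; I touched none of the bystanders, and handed the job in at about 12 s (no verdict was returned).

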